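Set the tall tin under the display light and switch it on

TASK

Push the tall slim silver freshener tin gently along the counter, low on its body so that it slides upright and is never lifted or tipped, through the open side of the low steel bay until it stands in the middle, right under the display lamp. Then press the raised end of the beige rocker switch fully down to turn the lamp on, and leave the other things on the counter where they are.

Things in the scene. Friction and masses are not known exactly. Their poses are not given: they have to be found in the camera images.
- tin: tall slim silver freshener tin, free-standing: upright cylinder 50 mm in diameter up to 150 mm, then a shoulder and a 32 mm wide white cap up to 190 mm; 0.2 to 0.4 kg. Origin: centre of its underside, z up. Pushed within 30 mm of the counter it slides; pushed at mid-height it tips. A gripper body overhanging upright fingertips would meet it high up: lean the fingers forwards into the push
- display: display bay, fixed: low U-shaped steel kerb 12 mm high, 8 mm thick, on bare granite, 110 mm wide inside (along its x), open on its -y side; inner face of the back kerb at y = +55 mm, side kerbs from y = -27 to +63 mm. Origin: middle of the bay at counter height, straight under the lamp; z up
- lamp (a point): underside of the fixed display lamp's shade, 248 mm over the middle of the bay; axes as the bay's. Shade 60 mm across, 36 mm high; a 12 mm thick arm at its top (up to 296 mm above the counter) runs to a 12 mm post standing at x = +50, y = +95 mm from here, its foot 60 mm across
- rocker (a joint): angle of the switch's rocker: 0 = off, 0.30 rad = fully on (stop). It stays where it is left; about 2.5 N at the pad moves it
- rocker_pad (a point): the point to press straight down, on top of the raised end of the rocker, 32 mm above the counter when off, sinking some 6 mm to on. The rocker is a flat beige paddle 64 x 38 mm on a fixed beige housing 94 x 58 mm, 18 mm high. The raised end's edge is 11 mm off in this point's +x direction, the pivot 20 mm off in -x
- paperweight: amber resin dome paperweight, 60 mm across, 33 mm high; to be left alone. Origin: centre of its underside
- dash_clip: teal plastic dash clip, a small flat C-shape 50 x 22 mm, 18 mm high; to be left alone. Origin: centre of its underside
- hitch_pin: steel hitch pin lying flat, bar 14 mm thick, about 130 mm long with a bent end; to be left alone. Origin: underside, by the middle of the straight part
- wax_tin: squat round dark tin, 80 mm across, 26 mm high; to be left alone. Origin: centre of its underside
- mug: white mug, 80 mm across, 92 mm high; to be left alone. Origin: centre of its underside
- short_bottle: short grey bottle, 48 mm across, 110 mm high; to be left alone. Origin: centre of its underside
Not all that is in view belongs to the job. Several things have the shape of the tin; the one meant has the colours described above.

How it is judged:
On the way, in this order (a step that is already met when the one before it is completed fails the run):
1. the tin stands still in the middle of the bay (horizontal distance between tin and display below 0.025 m and angle between tin's own z axis and vertical below 0.06 rad and linear speed of tin below 0.02 m/s), for 0.3 s.
2. the rocker is pressed fully on (value of joint rocker above 0.26 rad), for 0.2 s.
At the end, for the whole second after the job is handed in: The tin stands upright and still on the counter with its axis within 25 mm of the middle of the bay, and the rocker is at 0.26 rad or more (fully on is 0.30) (all of step 1 and height (world z) of tin below 0.005 m and value of joint rocker above 0.26 rad); the robot touches nothing.
It fails at once if the tin is lifted off the counter (more than 8 mm) (height (world z) of tin above 0.008 m).
It fails at once if the tin leans more than 0.2 rad or falls (angle between tin's own z axis and vertical above 0.2 rad).
It fails at once if the tin is squeezed, struck or jammed with more than 20 N (contact force between the fingers and tin above 20 N).
It fails at once if the switch is turned on before the tin stands in the bay (value of joint rocker above 0.26 rad and horizontal distance between tin and display above 0.03 m).
It fails at once if another thing on the counter is displaced by more than 20 mm (distance of any of paperweight, dash_clip, hitch_pin, wax_tin, mug, short_bottle from where it was at the start of the episode above 0.02 m).
It also fails if it takes over 67 s, if anything falls off the work surface, if the arm or the gripper's body presses on something with over 40 N, if the wrist force passes 120 N, or if a joint passes its speed limit or range.

ROBOT

A 6-joint arm with a two-finger parallel gripper is mounted at the origin on the work surface. World frame = base frame: x ahead of the robot, y to its left, z up, the work surface at z = 0. Lengths are in m, angles in rad, forces in N, time in s.
With the tool pointing down it reaches from about 0.25 to 0.775 m from the base axis. Payload 4 kg.
Tool frame: the origin (TCP) lies at the very end of the fingers, on their centre line; the grasp point (between the pads) lies hold_point_z behind it (hold_point_z is the distance from the TCP to the grasp point, in m); z points along the fingers, y is the direction in which the jaws open and shut (so a half turn about z gives the same grasp; the last joint's range is limited). The gripper opens to 94 mm and grips with 3 to 60 N. Pads are 16 mm wide; open, the fingers measure 119 mm over their backs; the gripper's body (75 mm by 177 mm) begins 78 mm behind the grasp point.
Start: joints at [-1.249, 0.087, 1.371, -0, 1.684, -0.103], TCP at [0.227, -0.501, 0.206] pointing down, gripper open.
Joint ranges: [-3.1, 3.1], [-0.76, 2.03], [0.27, 2.55], [-1.08, 4.22], [0.17, 2.65], [-2.57, 2.57]. Speed limits (rad/s): [2.79, 2.79, 3.14, 3.14, 3.14, 3.14].

INTERFACE

Orientations are given as [roll, pitch, yaw] about the fixed x, y, z axes, in that order (R = Rz(yaw) Ry(pitch) Rx(roll)).
In Python, from bench import * gives the robot as it stands.
- The arm moves only by the tool step_arm, never from a script. Its argument "increments" is text: rows parted by semicolons, each of 6 numbers parted by spaces: the shift along the tool's x, y, z in cm, then the turn, a rotation vector about the tool's x, y, z in rad. A call has 1 to 5 rows; each row shifts and turns the commanded pose from where the row before left it, along the tool's axes as they then stand; what a row does not reach is not made up. A row lasts 1/10 s, in which the tool goes at most 50 mm and 8.59 degrees, less where a joint would pass 70% of its speed; a pose out of reach is approached as far as the arm can. A call is refused whole if a number of a shift passes 5 or a number of a turn 0.15, either way. A call with a gripper value outside its range is refused whole. "claw" is the gripper's target within -1 to 1 (shut at 1, half-way at 0, fully open at -1), set as the call begins (left out, the last holds). The fingers move at their own pace and stop on an object; the grip force is fixed at half the most. Time passes only in rows, so rows that do not move let the fingers close. It gives the time, the measured TCP pose, the force and the opening at its end, in the units of the state.
- get_obs(): the state, without advancing time (a new reading comes with each control period).
- snapshot(name): name is "side" or "top" or "wrist"; returns the picture (480x640x3 uint8, red, green, blue); there is no depth.
- calibration(name): a dict with "camera_matrix" (3x3 intrinsics, pixels), "eye" and "orientation" of the camera in the world; the wrist camera has in their place "tool_from_camera" (4x4, takes a point from camera to tool coordinates, whose origin is the TCP and whose axes are the flange's). Camera axes: x right, y up, looking along -z (the intrinsics and any distortion apply to the point x, -y, -z); pixel columns grow to the right and rows downward; lengths in m; the calibration is good to about 2 mm. The wrist camera is an equidistant fisheye: a pixel r from the principal point sees the ray r / f radians off the axis. A picture is of the moment at which its call begins: read the wrist's pose just before it. calibration takes no time and is no camera call.
- close_job(): hands the job in, once; it reports no verdict.
The state is a dict: "time": time; "joint_positions": joint angles; "qvel": joint speeds; "joint_torque": joint torques, N m; "tool_pos": TCP position; "ee_rot": TCP orientation; "wrist_force": force on the tool from outside, world axes, zero at the start; "wrist_torque": the same for the moment, N m; "width": finger opening in m.
Only numpy, scipy, OpenCV 4.12 (cv2) and the standard library are available. Lean on these libraries where they do the work, as an engineer would, in place of code of your own. Each camera call takes 0.05 s, during which the arm holds its last target. There are 200 camera calls.

## Working session

There is one attempt and no reset: what is moved stays moved. The work goes in short steps, Python scripts to look and compute and a tool call to move; the robot and the scene stay as the last step left them, time stands still between calls to the robot, and variables do not carry over. Pictures are saved under pics/ and viewed, about 8 in all and at most 12, crops included, and the job is handed in when it is done.

Besides the shell and the picture viewer there is one more tool, called after "Call:" as a command line: name --argument value ..., lists and objects as JSON in quotes. step_arm: Moves the arm, as the interface text tells. Its arguments: {"type":"object","properties":{"increments":{"type":"string"},"claw":{"type":"number"}},"required":["increments"]}

```bash
mkdir -p pics; ls; python3 - <<'E'
from bench import *
import cv2
for n in ("top","side"):
    cv2.imwrite(f"pics/{n}0.png",snapshot(n)[:,:,::-1]); c=calibration(n); print(n,c)
print(calibration("wrist")); print(get_obs())
E
```

```text
pics
top {'camera_matrix': array([[458.64085359,   0.        , 315.00889531],
       [  0.        , 458.64085359, 234.51576176],
       [  0.        ,   0.        ,   1.        ]]), 'eye': array([0.40658204, 0.10422051, 0.88439846]), 'orientation': array([ 0.26068089, -0.00663665, -1.55600727])}
side {'camera_matrix': array([[472.92889287,   0.        , 322.62070859],
       [  0.        , 472.92889287, 244.86322768],
       [  0.        ,   0.        ,   1.        ]]), 'eye': array([ 0.506884  , -0.51501423,  0.6634539 ]), 'orientation': array([ 0.8749543 ,  0.0169835 , -0.12290006])}
{'camera_matrix': array([[371.64829954,   0.        , 314.71424444],
       [  0.        , 371.64829954, 237.88040772],
       [  0.        ,   0.        ,   1.        ]]), 'tool_from_camera': array([[-8.26503907e-06,  9.65775681e-01,  2.59378744e-01,
         7.51042253e-02],
       [ 9.99999910e-01,  1.17710190e-04, -4.06419582e-04,
         3.01301348e-04],
       [-4.23041670e-04,  2.59378718e-01, -9.65775596e-01,
        -1.80500785e-01],
       [ 0.00000000e+00,  0.00000000e+00,  0.00000000e+00,
         1.00000000e+00]])}
{'time': 0.1, 'joint_positions': array([-1.24915011e+00,  8.78410189e-02,  1.37207654e+00,  5.83731682e-05,
        1.68359435e+00, -1.03108985e-01]), 'qvel': array([-1.15423916e-05, -8.05249598e-04, -2.19387007e-03,  1.04308968e-04,
        8.39494746e-04, -4.24884769e-04]), 'joint_torque': array([ 1.69767318e-03, -3.41253948e+01, -3.03299832e+01,  7.20144762e-02,
        3.04495264e-02, -8.41799420e-05]), 'tool_pos': array([ 0.22650961, -0.50065993,  0.20445661]), 'ee_rot': array([-3.13968956e+00, -2.55248713e-04,  4.24761477e-01]), 'wrist_force': array([0.1947688 , 0.20097411, 0.79084829]), 'wrist_torque': array([-0.0158533 ,  0.02573257, -0.01671668]), 'width': 0.09408789890283184}
```

View pics/top0.png

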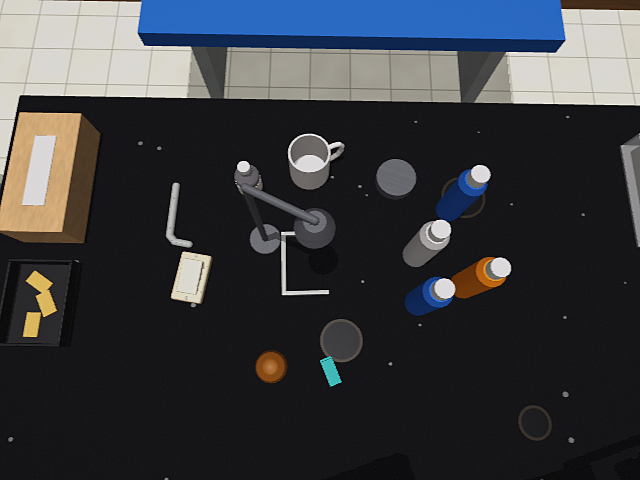

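View pics/side0.png

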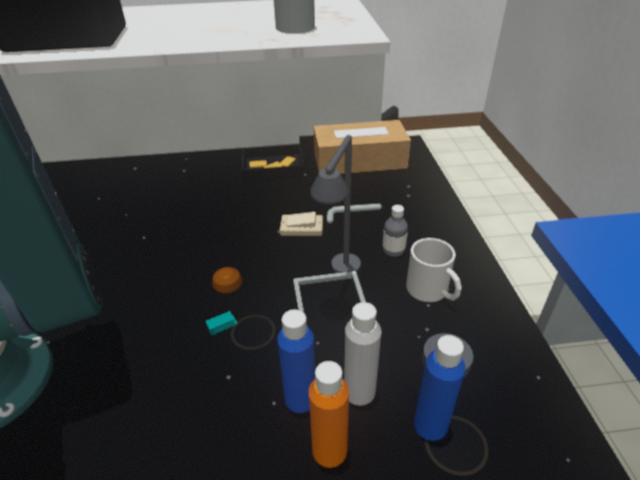

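Top view: silver tin has its base near (418,255), the cap near (440,230), the bay's back kerb is at column ~285 (rows 233–293) and it is open to the right. The switch is near (191,278), with blue and orange tins near (430,295), (480,275) and (463,195). I'll enlarge it to read points.

```bash
cat > h.py <<'E'
from bench import *
import numpy as np, cv2
from scipy.spatial.transform import Rotation as R
def ray(n,u,v):
    c=calibration(n);K=c["camera_matrix"]
    d=np.array([(u-K[0,2])/K[0,0],-(v-K[1,2])/K[1,1],-1.])
    return c["eye"],R.from_euler("xyz",c["orientation"]).as_matrix()@d
def px(n,u,v,z=0.):
    e,d=ray(n,u,v); return (e+d*(z-e[2])/d[2])[:2].round(4)
E
python3 - <<'E'
import cv2
a=cv2.imread("pics/top0.png")
cv2.imwrite("pics/c1.png",cv2.resize(a[170:330,260:520],None,fx=3,fy=3,interpolation=cv2.INTER_CUBIC))
b=cv2.resize(a[240:315,160:225],None,fx=8,fy=8,interpolation=cv2.INTER_CUBIC)
cv2.imwrite("pics/c2.png",b)
E
```

```text
(no output)
```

View pics/c1.png

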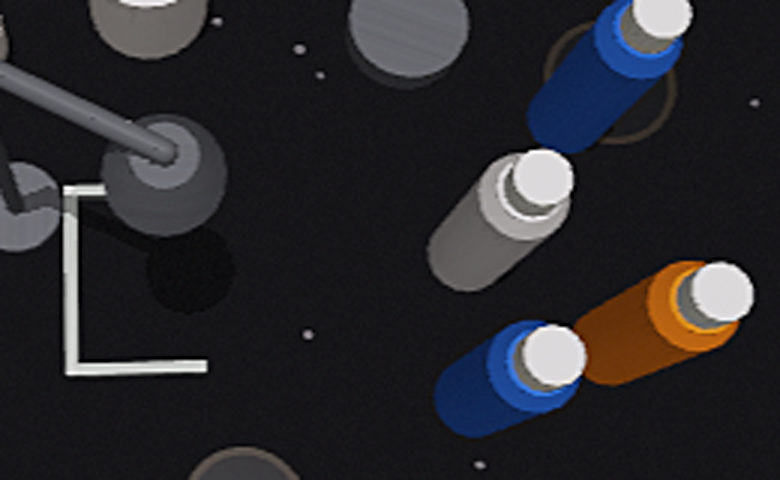

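View pics/c2.png

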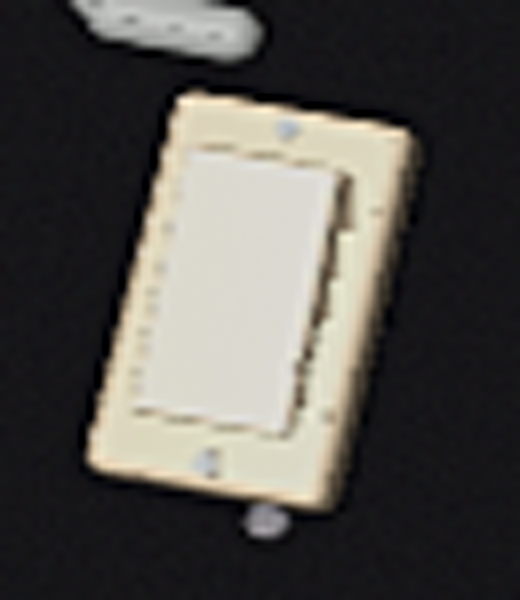

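Crops: silver tin's cap centre is at crop (543,178), base centre about (466,253). Kerb outer corners are (63,186) and (67,374), and the lower arm ends at (207,366). Rocker plate corners are (190,148), (338,172), (288,437), (135,410); the wider shadow shows the top end raised, towards +x.

```bash
python3 - <<'E'
from h import *
C=lambda u,v,z=0:px("top",260+u/3-.33,170+v/3-.33,z)
S=lambda u,v,z=0:px("top",160+u/8-.44,240+v/8-.44,z)
print("tin cap",C(543,178,.19),"base",C(466,253))
print("blue2 cap",C(662,14,.19),"blue1",C(554,355,.19),"orange",C(722,292,.19))
print("kerb outer corners",C(63,186,.012),C(67,374,.012),"arm end outer",C(207,371,.012),"inner corner lower",C(77,362,.012),"inner upper",C(77,195,.012))
print("shade centre", C(165,155,.284),C(165,175,.248))
for p in [(190,148,.033),(338,172,.033),(288,437,.02),(135,410,.02)]: print("rocker",S(*p))
for p in [(180,95,.018),(412,132,.018),(328,508,.018),(90,468,.018)]: print("housing",S(*p))
for n,u,v,z in [("wax",396,178,.026),("paperw",270,367,0.015),("clip",331,371,.018),("mug rim",309,154,.092),("pin",176,185,.014),("pin",171,238,.014),("pin",190,244,.014),("short cap",244,167,.11),("post foot",265,240,0)]: print(n,px("top",u,v,z))
print("side: tin base-ish",px("side",361,392),"cap",px("side",364,312,.19))
E
```

```text
tin cap [ 0.6041 -0.0954] base [ 0.606  -0.0963]
blue2 cap [ 0.6977 -0.1653] blue1 [ 0.5108 -0.0958] orange [ 0.5448 -0.1842]
kerb outer corners [0.644  0.1696] [0.5206 0.1629] arm end outer [0.5239 0.0742] inner corner lower [0.5283 0.1568] inner upper [0.6381 0.1602]
shade centre [0.5854 0.1033] [0.5861 0.1031]
rocker [0.5835 0.3504]
rocker [0.5783 0.315 ]
rocker [0.5173 0.3249]
rocker [0.5231 0.3615]
housing [0.5997 0.3583]
housing [0.5915 0.3016]
housing [0.5011 0.3147]
housing [0.5095 0.3713]
wax [ 0.7556 -0.0588]
paperw [0.3876 0.1801]
clip [0.3823 0.0691]
mug rim [0.7741 0.1157]
pin [0.7376 0.3839]
pin [0.6271 0.3834]
pin [0.6157 0.3453]
short cap [0.738 0.233]
post foot [0.6296 0.2011]
side: tin base-ish [ 0.6088 -0.0966] cap [ 0.6059 -0.0977]
```

Tin is at (0.604,-0.096) and both cameras agree. Bay centre is (0.585,0.103) with yaw about 0.045, which agrees with the shade. The plan is to enter through the orange/blue gap with the fingers shut, leaning about 45° and heading roughly +y. Tool x stays horizontal, so the narrow 75 mm side of the body goes through the gap.

Call:
step_arm --increments "4.2 -0.28 -0.95 0 0 0;4.2 -0.28 -0.95 0 0 0;4.2 -0.28 -0.95 0 0 0;4.2 -0.28 -0.95 0 0 0;4.2 -0.28 -0.95 0 0 0" --claw 1

```text
time: 0.6
tool_pos: [0.4134, -0.4007, 0.2528]
ee_rot: [-3.141, 0.0, 0.425]
wrist_force: [-0.7, -0.9, -0.3]
width: 0.0577
```

Call:
step_arm --increments "4.2 -0.28 -0.95 0 0 0;4.2 -0.28 -0.95 0 0 0;4.2 -0.28 -0.95 0 0 0;4.2 -0.28 -0.95 0 0 0;4.2 -0.28 -0.95 0 0 0"

```text
time: 1.1
tool_pos: [0.599, -0.3014, 0.3001]
ee_rot: [-3.141, 0.001, 0.425]
wrist_force: [1.8, -0.7, 0.3]
width: 0.0172
```

Call:
step_arm --increments "0 0 0 0.12 0 0;0 0 0 0.12 0 0;0 0 0 0.12 0 0;0 0 0 0.12 0 0;0 0 0 0 0 0"

```text
time: 1.6
tool_pos: [0.5988, -0.3061, 0.2898]
ee_rot: [-2.648, 0.007, 0.421]
wrist_force: [0.3, -0.2, -2.4]
width: 0.0003
```

```bash
cat >> h.py <<'E'
def delta(pos,a,th):
    """shift (cm, current tool axes) and rotvec to the pose: tool x at heading a, leaning th"""
    o=get_obs(); C=R.from_euler("xyz",o["ee_rot"])
    T=R.from_euler("z",a)*R.from_euler("x",np.pi)*R.from_euler("x",th)
    print("t",o["time"],"pos",o["tool_pos"].round(4),"rpy",o["ee_rot"].round(3),"F",o["wrist_force"].round(2),"q",o["joint_positions"].round(2),"w",round(o["width"],4))
    print("shift cm now",(C.inv().apply(np.array(pos)-o["tool_pos"])*100).round(2),"after turn",(T.inv().apply(np.array(pos)-o["tool_pos"])*100).round(2),"rotvec",(C.inv()*T).as_rotvec().round(3))
E
python3 -c "
from h import *
import bench; print([n for n in dir(bench) if n[0]!='_'])
delta((.6184,-.1646,.25),.2,.785)"
```

```text
['IKError', 'calibration', 'close_job', 'get_obs', 'hold_point_z', 'snapshot']
t 1.6 pos [ 0.5988 -0.3061  0.2898] rpy [-2.648  0.007  0.421] F [ 0.28 -0.25 -2.36] q [-0.67  0.77  0.35  0.33  2.44  0.69] w 0.0003
shift cm now [ 7.6  -8.81  9.19] after turn [ 4.73 -6.72 12.34] rotvec [0.291 0.138 0.174]
```

Call:
step_arm --increments "1.9 -2.2 2.3 0 0 0;1.9 -2.2 2.3 0 0 0;1.9 -2.2 2.3 0 0 0;1.9 -2.2 2.3 0 0 0;0 0 0 0 0 0"

```text
time: 2.1
tool_pos: [0.6166, -0.1556, 0.2601]
ee_rot: [-2.662, -0.001, 0.432]
wrist_force: [-0.5, -0.2, 0.4]
width: 0.0004
```

Call:
step_arm --increments "0 0 0 0.1 0.046 0.058;0 0 0 0.1 0.046 0.058;0 0 0 0.1 0.046 0.058;0 0 0 0 0 0"

```text
time: 2.5
tool_pos: [0.6159, -0.1638, 0.2569]
ee_rot: [-2.358, -0.005, 0.199]
wrist_force: [-0.8, 0.6, -0.8]
width: 0.0004
```

```bash
python3 -c "
from h import *
print(hold_point_z)
delta((.6184,-.1646,.015),.2,.785)"
```

```text
0.0188
t 2.5 pos [ 0.6159 -0.1638  0.2569] rpy [-2.358 -0.005  0.199] F [-0.84  0.58 -0.78] q [-0.62  0.64  0.75  0.68  2.26  1.05] w 0.0004
shift cm now [ 0.11 17.17 17.05] after turn [ 0.23 17.19 17.03] rotvec [ 0.001 -0.004  0.003]
```

Call:
step_arm --increments "0.04 2.0 2.0 0 0 0;0.04 2.0 2.0 0 0 0;0.04 2.0 2.0 0 0 0;0.04 2.0 2.0 0 0 0;0.04 1 1 0 0 0"

```text
time: 3.0
tool_pos: [0.6199, -0.1603, 0.1309]
ee_rot: [-2.362, -0.008, 0.206]
wrist_force: [-0.6, -0.2, 0.1]
width: 0.0003
```

```bash
python3 - <<'E'
from h import *
delta((.6184,-.1646,.015),.2,.785)
a=snapshot("top")[:,:,::-1]; b=snapshot("wrist")[:,:,::-1]
c=cv2.resize(a[130:340,330:540],(480,480),interpolation=cv2.INTER_CUBIC)
cv2.imwrite("pics/m1.png",cv2.resize(np.hstack([c,b]),None,fx=.71,fy=.71,interpolation=cv2.INTER_AREA))
E
```

```text
t 3.0 pos [ 0.6199 -0.1603  0.1309] rpy [-2.362 -0.008  0.206] F [-0.63 -0.16  0.1 ] q [-0.61  0.68  0.93  0.58  2.07  0.89] w 0.0003
shift cm now [-0.33  8.42  7.97] after turn [-0.24  8.46  7.92] rotvec [ 0.005 -0.001  0.01 ]
```

View pics/m1.png

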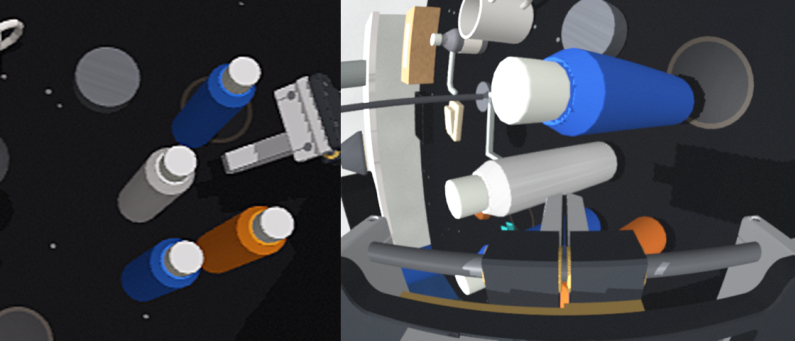

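The tools' fingers point at the silver tin, between the orange and blue tins, with a clear margin on both sides. Continuing down.

Call:
step_arm --increments "-0.06 1.7 1.6 0 0 0;-0.06 1.7 1.6 0 0 0;-0.06 1.7 1.6 0 0 0;-0.06 1.7 1.6 0 0 0;-0.06 1.4 1.4 0 0 0"

```text
time: 3.6
tool_pos: [0.6198, -0.1651, 0.0191]
ee_rot: [-2.362, -0.011, 0.204]
wrist_force: [0.0, -0.5, 0.1]
width: 0.0008
```

```bash
python3 - <<'E'
from h import *
delta((.6120,-.1330,.015),.2,.785)
E
```

```text
t 3.6 pos [ 0.6198 -0.1651  0.0191] rpy [-2.362 -0.011  0.204] F [ 0.03 -0.49  0.15] q [-0.62  0.77  1.02  0.54  1.92  0.78] w 0.0008
shift cm now [-0.11 -2.06  2.61] after turn [-0.12 -2.04  2.62] rotvec [ 0.005 -0.004  0.011]
```

Call:
step_arm --increments "-0.02 -0.42 0.52 0 0 0;-0.02 -0.42 0.52 0 0 0;-0.02 -0.42 0.52 0 0 0;-0.02 -0.4 0.5 0 0 0;-0.02 -0.3 0.4 0 0 0"

```text
time: 4.1
tool_pos: [0.6122, -0.1337, 0.0166]
ee_rot: [-2.361, -0.01, 0.204]
wrist_force: [-0.2, -0.0, -0.4]
width: 0.0004
```

Call:
step_arm --increments "0 -0.2 0.2 0 0 0;0 -0.2 0.2 0 0 0;0.02 -0.2 0.2 0 0 0;0.02 -0.2 0.2 0 0 0;0.02 -0.2 0.2 0 0 0"

```text
time: 4.6
tool_pos: [0.6098, -0.1207, 0.0155]
ee_rot: [-2.36, -0.009, 0.203]
wrist_force: [-0.4, -1.1, -0.2]
width: 0.0004
```

```bash
python3 - <<'E'
from h import *
delta((.6120,-.1330,.015),.2,.785)
a=snapshot("top")[:,:,::-1]; b=snapshot("side")[:,:,::-1]
c=cv2.resize(a[170:320,340:490],(480,480),interpolation=cv2.INTER_CUBIC)
b=cv2.resize(b[270:450,240:480],(640,480),interpolation=cv2.INTER_CUBIC)
cv2.imwrite("pics/m2.png",cv2.resize(np.hstack([c,b]),None,fx=.71,fy=.71,interpolation=cv2.INTER_AREA))
E
```

```text
t 4.6 pos [ 0.6098 -0.1207  0.0155] rpy [-2.36  -0.009  0.203] F [-0.42 -1.08 -0.17] q [-0.58  0.71  1.13  0.55  1.86  0.79] w 0.0004
shift cm now [-0.04  0.92 -0.85] after turn [-0.03  0.92 -0.85] rotvec [ 0.004 -0.004  0.009]
```

View pics/m2.png

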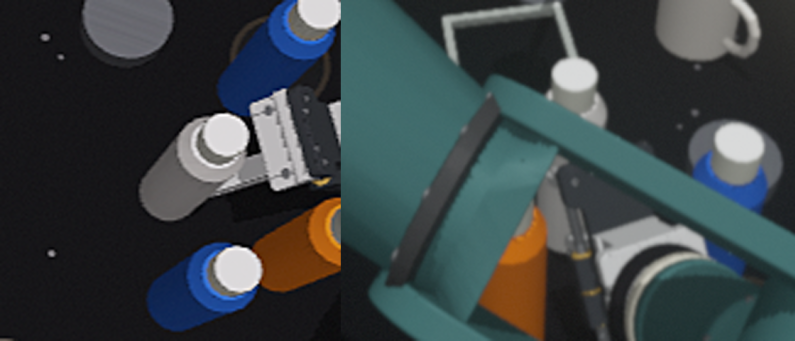

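Contact made (about 1 N), the tin is still upright and the body is clear on both sides. The cap is at full-image (440,229). Pushing on, tracking the cap with code.

Call:
step_arm --increments "0.04 -0.28 0.28 0 0 0;0.04 -0.28 0.28 0 0 0;0.04 -0.28 0.28 0 0 0;0.04 -0.28 0.28 0 0 0;0.04 -0.28 0.28 0 0 0"

```text
time: 5.2
tool_pos: [0.6076, -0.1002, 0.0154]
ee_rot: [-2.36, -0.009, 0.204]
wrist_force: [1.7, -2.1, 1.1]
width: 0.0001
```

Call:
step_arm --increments "0.04 -0.28 0.28 0 0 0;0.04 -0.28 0.28 0 0 0;0.04 -0.28 0.28 0 0 0;0.04 -0.28 0.28 0 0 0;0.04 -0.28 0.28 0 0 0"

```text
time: 5.7
tool_pos: [0.6056, -0.0804, 0.0154]
ee_rot: [-2.36, -0.009, 0.204]
wrist_force: [0.2, -2.5, 1.0]
width: -0.0001
```

```bash
cat >> h.py <<'E'
def caps(name=None):
    a=snapshot("top"); m=(a.min(2)>195).astype(np.uint8)
    if name: cv2.imwrite(name,a[:,:,::-1])
    n,l,s,c=cv2.connectedComponentsWithStats(m)
    for i in range(1,n):
        if 150<s[i,4]<700 and 250<c[i][0]<520: print("cap px",c[i].round(1),"bbox",s[i],"at .19:",px("top",*c[i],.19))
E
python3 - <<'E'
from h import *
delta((.5850,.0690,.015),.2,.785); caps("pics/t3.png")
E
```

```text
t 5.7 pos [ 0.6056 -0.0804  0.0154] rpy [-2.36  -0.009  0.204] F [ 0.21 -2.55  0.99] q [-0.54  0.67  1.2   0.57  1.82  0.81] w -0.0001
shift cm now [  1.01 -10.64  10.64] after turn [  0.95 -10.62  10.67] rotvec [ 0.003 -0.004  0.009]
cap px [310.8 157.7] bbox [288 134  53  38 568] at .19: [0.7222 0.1112]
cap px [480.5 173.2] bbox [471 165  19  17 253] at .19: [ 0.6997 -0.1656]
cap px [414.2 232.2] bbox [405 223  19  19 280] at .19: [ 0.5982 -0.0534]
cap px [296.  280.9] bbox [282 241  47  54 269] at .19: [0.5182 0.1303]
cap px [499.  266.8] bbox [491 258  17  19 251] at .19: [ 0.545  -0.1822]
cap px [444.5 288. ] bbox [435 279  20  19 308] at .19: [ 0.5109 -0.096 ]
```

Call:
step_arm --increments "0.06 -0.35 0.35 0 0 0;0.06 -0.35 0.35 0 0 0;0.06 -0.35 0.35 0 0 0;0.06 -0.35 0.35 0 0 0;0.06 -0.35 0.35 0 0 0"

```text
time: 6.25
tool_pos: [0.6035, -0.0554, 0.0153]
ee_rot: [-2.359, -0.009, 0.204]
wrist_force: [-0.3, -2.1, 1.7]
width: 0.0007
```

Call:
step_arm --increments "0.06 -0.35 0.35 0 0 0;0.06 -0.35 0.35 0 0 0;0.06 -0.35 0.35 0 0 0;0.06 -0.35 0.35 0 0 0;0.06 -0.35 0.35 0 0 0"

```text
time: 6.75
tool_pos: [0.6014, -0.0307, 0.0153]
ee_rot: [-2.36, -0.009, 0.204]
wrist_force: [-0.1, -3.1, 1.5]
width: 0.0012
```

```bash
python3 - <<'E'
from h import *
delta((.5900,.0720,.015),.2,.785); caps("pics/t4.png")
E
```

```text
t 6.75 pos [ 0.6014 -0.0307  0.0153] rpy [-2.36  -0.009  0.204] F [-0.14 -3.08  1.52] q [-0.48  0.62  1.28  0.6   1.76  0.84] w 0.0012
shift cm now [ 0.96 -7.27  7.28] after turn [ 0.92 -7.26  7.3 ] rotvec [ 0.003 -0.004  0.009]
cap px [310.8 157.7] bbox [288 134  53  38 567] at .19: [0.7222 0.1111]
cap px [480.5 173.2] bbox [471 165  19  17 253] at .19: [ 0.6997 -0.1656]
cap px [383.1 236. ] bbox [374 227  20  19 285] at .19: [ 0.5912 -0.0044]
cap px [295.9 280.7] bbox [282 241  47  54 270] at .19: [0.5184 0.1304]
cap px [444.5 288. ] bbox [435 279  20  19 308] at .19: [ 0.5109 -0.096 ]
```

Call:
step_arm --increments "0 0.3 -0.3 0 0 0;0 0.3 -0.3 0 0 0;-0.4 0.0 0.0 0 0 0;-0.4 0.0 0.0 0 0 0;0 -0.2 0.2 0 0 0"

```text
time: 7.3
tool_pos: [0.5942, -0.0386, 0.015]
ee_rot: [-2.359, -0.008, 0.203]
wrist_force: [0.2, -0.4, -0.2]
width: 0.0006
```

Call:
step_arm --increments "0.03 -0.2 0.2 0 0 0;0.03 -0.2 0.2 0 0 0;0.06 -0.3 0.3 0 0 0;0.06 -0.35 0.35 0 0 0;0.06 -0.35 0.35 0 0 0"

```text
time: 7.8
tool_pos: [0.5932, -0.0181, 0.0152]
ee_rot: [-2.36, -0.009, 0.204]
wrist_force: [0.6, -1.2, 0.4]
width: 0.0004
```

Call:
step_arm --increments "0.07 -0.35 0.35 0 0 0;0.07 -0.35 0.35 0 0 0;0.07 -0.35 0.35 0 0 0;0.07 -0.35 0.35 0 0 0;0.07 -0.35 0.35 0 0 0"

```text
time: 8.3
tool_pos: [0.5915, 0.007, 0.0152]
ee_rot: [-2.36, -0.009, 0.204]
wrist_force: [0.7, -1.9, 0.4]
width: 0.0005
```

```bash
python3 - <<'E'
from h import *
delta((.5900,.0720,.015),.05,.785); caps("pics/t5.png")
E
```

```text
t 8.3 pos [0.5915 0.007  0.0152] rpy [-2.36  -0.009  0.204] F [ 0.69 -1.87  0.41] q [-0.44  0.57  1.35  0.61  1.72  0.86] w 0.0005
shift cm now [ 1.17 -4.52  4.52] after turn [ 0.17 -4.58  4.6 ] rotvec [0.002 0.102 0.115]
cap px [310.8 157.7] bbox [288 134  53  38 568] at .19: [0.7222 0.1112]
cap px [480.5 173.2] bbox [471 165  19  17 253] at .19: [ 0.6997 -0.1656]
cap px [358.3 238.9] bbox [347 230  22  19 288] at .19: [0.5859 0.0345]
cap px [295.9 280.7] bbox [282 241  47  54 270] at .19: [0.5184 0.1304]
cap px [444.5 288. ] bbox [435 279  20  19 308] at .19: [ 0.5109 -0.096 ]
```

Call:
step_arm --increments "0.08 -0.35 0.35 0 0 0;0.08 -0.35 0.35 0 0 0;0.08 -0.35 0.35 0 0 0;0.08 -0.35 0.35 0 0 0;0.08 -0.35 0.35 0 0 0"

```text
time: 8.85
tool_pos: [0.5904, 0.0321, 0.015]
ee_rot: [-2.359, -0.009, 0.204]
wrist_force: [0.3, -1.0, 0.2]
width: 0.0004
```

Call:
step_arm --increments "0.08 -0.35 0.35 0 0 0;0.08 -0.28 0.28 0 0 0;0 0 0 0 0 0;0 0.3 -0.3 0 0 0;0 0 0 0 0 0"

```text
time: 9.35
tool_pos: [0.5911, 0.0362, 0.0149]
ee_rot: [-2.359, -0.009, 0.203]
wrist_force: [0.6, 0.5, -0.2]
width: 0.0004
```

```bash
python3 - <<'E'
from h import *
delta((.5855,.0370,.015),.05,.785); caps("pics/t6.png")
E
```

```text
t 9.35 pos [0.5911 0.0362 0.0149] rpy [-2.359 -0.009  0.203] F [ 0.56  0.54 -0.25] q [-0.4   0.56  1.38  0.63  1.69  0.89] w 0.0004
shift cm now [-0.53 -0.15  0.12] after turn [-0.55 -0.09  0.07] rotvec [0.002 0.102 0.115]
cap px [310.8 157.7] bbox [288 134  53  38 568] at .19: [0.7222 0.1112]
cap px [478.5 171.8] bbox [471 165  17  16 179] at .19: [ 0.702  -0.1626]
cap px [339.5 241.6] bbox [333 232  14  19 187] at .19: [0.581 0.064]
cap px [296.  280.9] bbox [282 241  47  54 269] at .19: [0.5182 0.1303]
cap px [441.2 288.7] bbox [435 279  14  19 183] at .19: [ 0.5097 -0.0909]
```

```bash
python3 - <<'E'
import cv2
a=cv2.imread("pics/t6.png")
cv2.imwrite("pics/v6.png",cv2.resize(a[160:320,260:520],None,fx=3,fy=3,interpolation=cv2.INTER_CUBIC))
E
```

```text
(no output)
```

View pics/v6.png

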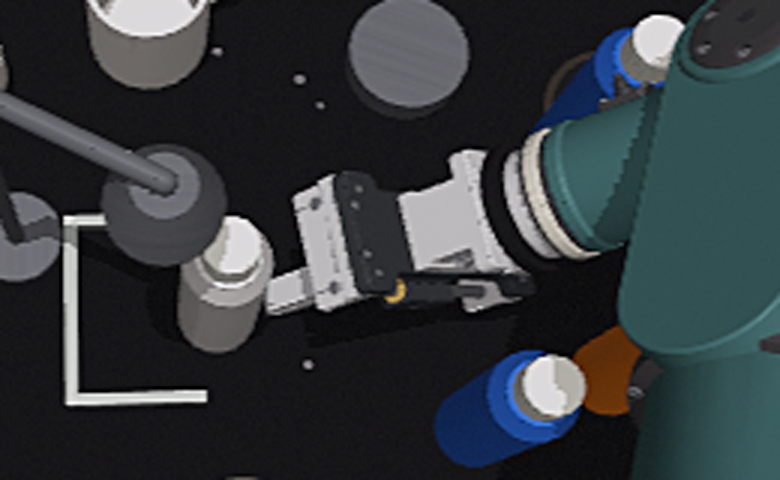

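The tin is upright in the bay's mouth, about (0.580,0.066), with the lamp shade clipping the cap's view on its left. I'll shift the contact 9 mm towards -x and push the remaining ~37 mm.

Call:
step_arm --increments "-0.45 0 0 0 0 0;-0.45 0 0 0 0 0;0 -0.2 0.2 0 0 0;0.04 -0.2 0.2 0 0 0;0.06 -0.25 0.25 0 0 0"

```text
time: 9.9
tool_pos: [0.5815, 0.0438, 0.015]
ee_rot: [-2.36, -0.009, 0.203]
wrist_force: [0.7, -1.7, 0.3]
width: 0.0003
```

Call:
step_arm --increments "0.09 -0.35 0.35 0 0 0;0.09 -0.35 0.35 0 0 0;0.09 -0.35 0.35 0 0 0;0.09 -0.35 0.35 0 0 0;0 0 0 0 0 0"

```text
time: 10.4
tool_pos: [0.5806, 0.0651, 0.015]
ee_rot: [-2.359, -0.009, 0.205]
wrist_force: [-0.6, -0.3, 0.1]
width: 0.0004
```

```bash
python3 - <<'E'
from h import *
delta((.5855,.0750,.015),.2,.785)
a=snapshot("top")[:,:,::-1]; b=snapshot("side")[:,:,::-1]
cv2.imwrite("pics/v7.png",np.hstack([cv2.resize(a[190:310,260:380],(400,400),interpolation=cv2.INTER_CUBIC),cv2.resize(b[180:380,240:440],(400,400),interpolation=cv2.INTER_CUBIC)]))
E
```

```text
t 10.4 pos [0.5806 0.0651 0.015 ] rpy [-2.359 -0.009  0.205] F [-0.65 -0.33  0.07] q [-0.36  0.52  1.43  0.64  1.66  0.9 ] w 0.0004
shift cm now [ 0.68 -0.62  0.62] after turn [ 0.68 -0.62  0.62] rotvec [ 0.002 -0.003  0.01 ]
```

View pics/v7.png

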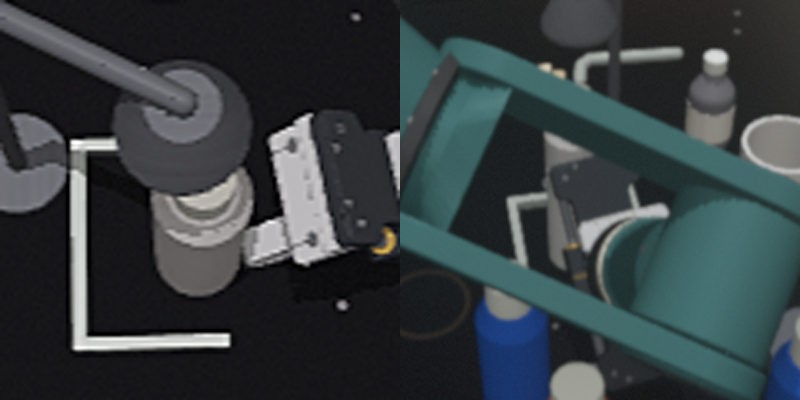

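```bash
python3 - <<'E'
from h import *
C=lambda u,v,z:px("top",260+u/3.333-.35,190+v/3.333-.35,z)
print("base",C(199,255,0),"shoulder",C(202,190,.15), "shoulder bottom edge",C(202,235,.15),"cap low edge",C(207,214,.19))
E
```

```text
base [0.5785 0.0924] shoulder [0.582  0.0933] shoulder bottom edge [0.5593 0.093 ] cap low edge [0.561  0.0914]
```

Tin is upright at about (0.580,0.092), roughly 12 mm short of the middle. I'll finish the push gently, then back off.

Call:
step_arm --increments "0.1 -0.25 0.25 0 0 0;0.08 -0.2 0.2 0 0 0;0.06 -0.15 0.15 0 0 0;0.03 -0.1 0.1 0 0 0;0 0 0 0 0 0"

```text
time: 11.0
tool_pos: [0.5814, 0.0746, 0.0148]
ee_rot: [-2.359, -0.009, 0.204]
wrist_force: [-0.1, 0.1, -0.1]
width: 0.0004
```

Call:
step_arm --increments "0 0.2 -0.2 0 0 0;0 0.5 -0.5 0 0 0;0 1 -1 0 0 0;0 1.5 -1.5 0 0 0;0 1.5 -1.5 0 0 0"

```text
time: 11.5
tool_pos: [0.5952, 0.0076, 0.0151]
ee_rot: [-2.36, -0.009, 0.204]
wrist_force: [0.2, 0.3, 0.3]
width: 0.0003
```

```bash
python3 - <<'E'
from h import *
delta((.58,.0,.25),.2,0)
a=snapshot("top")[:,:,::-1]; b=snapshot("side")[:,:,::-1]
cv2.imwrite("pics/v8.png",np.hstack([cv2.resize(a[190:310,260:380],(400,400),interpolation=cv2.INTER_CUBIC),cv2.resize(b[180:380,240:440],(400,400),interpolation=cv2.INTER_CUBIC)]))
E
```

```text
t 11.5 pos [0.5952 0.0076 0.0151] rpy [-2.36  -0.009  0.204] F [0.21 0.34 0.33] q [-0.43  0.58  1.34  0.61  1.72  0.87] w 0.0003
shift cm now [ -1.44 -16.25 -16.98] after turn [ -1.64   0.44 -23.49] rotvec [-0.782 -0.007  0.007]
```

View pics/v8.png

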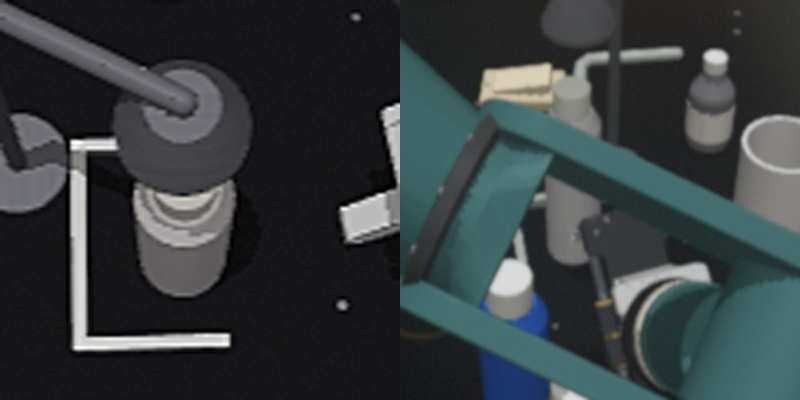

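The tin stands upright, base at about (0.580,0.102), some 6 mm from the middle, with fingers clear. Next I'll rise, straighten the tool, and go round on the robot's side of the lamp to the switch. Pad estimate is (0.570,0.334); the rocker and housing corners agree.

Call:
step_arm --increments "0 -2.9 -2.9 0 0 0;0 -2.9 -2.9 0 0 0;0 -2.9 -2.9 0 0 0;0 -2.9 -2.9 0 0 0;0 -2.9 -2.9 0 0 0"

```text
time: 12.1
tool_pos: [0.5925, 0.0099, 0.2219]
ee_rot: [-2.359, -0.009, 0.204]
wrist_force: [0.6, 0.2, 0.1]
width: 0.0004
```

Call:
step_arm --increments "0 -2.9 -2.9 0 0 0;0 -1.5 -1.5 0 0 0;-3.4 -0.5 0.5 0 0 0;-3.4 -0.5 0.5 0 0 0;-3.4 -0.5 0.5 0 0 0"

```text
time: 12.6
tool_pos: [0.4869, 0.0102, 0.2814]
ee_rot: [-2.359, -0.009, 0.205]
wrist_force: [-0.8, -0.7, 0.5]
width: 0.0006
```

Call:
step_arm --increments "-3.4 -0.5 0.5 0 0 0;-3.4 -0.5 0.5 0 0 0;0 0 0 -0.14 0 0;0 0 0 -0.14 0 0;0 0 0 -0.14 0 0"

```text
time: 13.1
tool_pos: [0.4186, 0.0093, 0.2814]
ee_rot: [-2.785, -0.01, 0.202]
wrist_force: [0.3, 1.5, -0.6]
width: 0.0001
```

Call:
step_arm --increments "0 0 0 -0.14 0 0;0 0 0 -0.14 0 0;0 0 0 -0.08 0 0;0 0 0 0 0 0"

```text
time: 13.5
tool_pos: [0.4181, 0.0123, 0.2817]
ee_rot: [-3.14, -0.011, 0.209]
wrist_force: [-0.3, 0.1, -0.1]
width: 0.0004
```

```bash
python3 - <<'E'
from h import *
delta((.42,.334,.25),.2,0)
E
```

```text
t 13.5 pos [0.4181 0.0123 0.2817] rpy [-3.14  -0.011  0.209] F [-0.29  0.1  -0.11] q [-0.11 -0.22  1.51  0.01  1.84  1.25] w 0.0004
shift cm now [  6.83 -31.43   3.31] after turn [  6.58 -31.49   3.17] rotvec [-0.002 -0.011  0.009]
```

Call:
step_arm --increments "0.85 -3.93 0.4 0 0 0;0.85 -3.93 0.4 0 0 0;0.85 -3.93 0.4 0 0 0;0.85 -3.93 0.4 0 0 0;0.85 -3.93 0.4 0 0 0"

```text
time: 14.0
tool_pos: [0.4207, 0.2119, 0.2608]
ee_rot: [-3.138, -0.007, 0.202]
wrist_force: [-0.2, -0.3, -0.2]
width: 0.0004
```

Call:
step_arm --increments "0.85 -3.93 0.4 0 0 0;0.85 -3.93 0.4 0 0 0;0.85 -3.93 0.4 0 0 0;0 0 0 0 0 0"

```text
time: 14.4
tool_pos: [0.4213, 0.3344, 0.2472]
ee_rot: [-3.138, -0.003, 0.208]
wrist_force: [0.5, 0.1, -0.6]
width: 0.0
```

```bash
python3 - <<'E'
from h import *
delta((.570,.334,.10),.2,0)
E
```

```text
t 14.4 pos [0.4213 0.3344 0.2472] rpy [-3.138e+00 -3.000e-03  2.080e-01] F [ 0.46  0.09 -0.62] q [0.56 0.05 1.33 0.   1.76 1.93] w 0.0
shift cm now [14.5   3.16 14.75] after turn [14.57  3.   14.72] rotvec [-0.004 -0.003  0.008]
```

Call:
step_arm --increments "2.42 0.53 2.46 0 0 0;2.42 0.53 2.46 0 0 0;2.42 0.53 2.46 0 0 0;2.42 0.53 2.46 0 0 0;2.42 0.53 2.46 0 0 0"

```text
time: 14.9
tool_pos: [0.5482, 0.3285, 0.1266]
ee_rot: [-3.139, -0.007, 0.201]
wrist_force: [-0.6, -0.1, -0.5]
width: 0.0005
```

Call:
step_arm --increments "2.42 0.53 2.46 0 0 0;0 0 2.2 0 0 0;0 0 2.2 0 0 0;0 0 0 0 0 0"

```text
time: 15.3
tool_pos: [0.5702, 0.3272, 0.0545]
ee_rot: [-3.141, 0.002, 0.201]
wrist_force: [-0.8, -0.3, -0.6]
width: 0.0003
```

```bash
python3 - <<'E'
from h import *
delta((.570,.334,.032),.2,0)
a=snapshot("wrist")[:,:,::-1]; b=snapshot("side")[:,:,::-1]
cv2.imwrite("pics/v9.png",np.hstack([cv2.resize(a[240:480,200:440],(400,400),interpolation=cv2.INTER_CUBIC),cv2.resize(b[150:280,235:365],(400,400),interpolation=cv2.INTER_CUBIC)]))
E
```

```text
t 15.3 pos [0.5702 0.3272 0.0545] rpy [-3.141e+00  2.000e-03  2.010e-01] F [-0.82 -0.29 -0.59] q [0.43 0.39 1.3  0.   1.45 1.8 ] w 0.0003
shift cm now [ 0.12 -0.67  2.25] after turn [ 0.12 -0.68  2.25] rotvec [-0.     0.002  0.001]
```

View pics/v9.png

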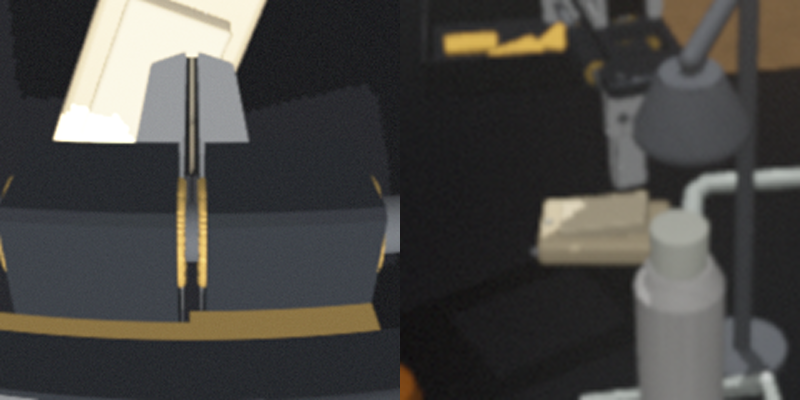

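The side view shows the finger above the right-hand (+x) end, which is the raised one. It needs about 7 mm more in +y to be centred; then I press.

Call:
step_arm --increments "0.05 -0.35 0 0 0 0;0.05 -0.35 0 0 0 0;0 0 1 0 0 0;0 0 0.7 0 0 0;0 0 0.3 0 0 0"

```text
time: 15.9
tool_pos: [0.571, 0.3374, 0.038]
ee_rot: [-3.14, -0.006, 0.204]
wrist_force: [0.2, 0.2, 0.2]
width: 0.0006
```

Call:
step_arm --increments "0 0 0.2 0 0 0;0 0 0.2 0 0 0;0 0 0.2 0 0 0;0 0 0.2 0 0 0;0 0 0 0 0 0"

```text
time: 16.4
tool_pos: [0.5726, 0.3377, 0.0321]
ee_rot: [-3.139, -0.01, 0.204]
wrist_force: [1.3, 0.7, 0.2]
width: 0.0004
```

Call:
step_arm --increments "0 0.1 0.2 0 0 0;0 0.1 0.2 0 0 0;0 0.1 0.2 0 0 0;0 0 0 0 0 0;0 0 0 0 0 0"

```text
time: 16.9
tool_pos: [0.5742, 0.336, 0.0272]
ee_rot: [-3.138, -0.013, 0.204]
wrist_force: [2.5, 3.9, 5.2]
width: 0.0005
```

```bash
python3 - <<'E'
from h import *
delta((.570,.334,.024),.2,0)
E
```

```text
t 16.9 pos [0.5742 0.336  0.0272] rpy [-3.138 -0.013  0.204] F [2.48 3.92 5.19] q [0.44 0.42 1.32 0.   1.38 1.81] w 0.0005
shift cm now [-0.45  0.11  0.31] after turn [-0.45  0.11  0.32] rotvec [-0.004 -0.013  0.004]
```

Call:
step_arm --increments "-0.1 0 0.15 0 0 0;-0.1 0 0.15 0 0 0;0 0 0.15 0 0 0;0 0 0 0 0 0;0 0 0 0 0 0"

```text
time: 17.4
tool_pos: [0.5743, 0.3361, 0.0268]
ee_rot: [-3.137, -0.019, 0.204]
wrist_force: [0.4, 2.5, 15.2]
width: 0.0004
```

Call:
step_arm --increments "0 0 0.1 0 0 0;0 0 0.1 0 0 0;0 0 0 0 0 0;0 0 0 0 0 0"

```text
time: 17.8
tool_pos: [0.5744, 0.3362, 0.0266]
ee_rot: [-3.137, -0.019, 0.204]
wrist_force: [-1.3, 0.6, 21.2]
width: 0.0004
```

Stiff stop at z≈26.6 mm with 21 N, matching the pad's sunk height. Lifting off to look.

Call:
step_arm --increments "0 0 -0.5 0 0 0;0 0 -1.5 0 0 0;0 0 -3 0 0 0;0 0 -3 0 0 0;-2 0 -3 0 0 0"

```text
time: 18.3
tool_pos: [0.5499, 0.3286, 0.1279]
ee_rot: [3.142, -0.004, 0.202]
wrist_force: [0.5, 0.6, -0.8]
width: 0.0005
```

Call:
step_arm --increments "-3.5 -1 -2 0 0 0;-3.5 -1 -2 0 0 0;-3.5 -1 -2 0 0 0;-3 -1 0 0 0 0;0 0 0 0 0 0"

```text
time: 18.8
tool_pos: [0.4057, 0.3413, 0.1881]
ee_rot: [-3.14, -0.006, 0.207]
wrist_force: [0.9, -0.0, 0.6]
width: 0.0007
```

```bash
python3 - <<'E'
from h import *
delta((.42,.334,.25),.2,0)
a=snapshot("top")[:,:,::-1]; b=snapshot("side")[:,:,::-1]
print("top diff away from arm ok"); 
cv2.imwrite("pics/v10.png",np.hstack([cv2.resize(a[130:400,150:420],(400,400),interpolation=cv2.INTER_CUBIC),cv2.resize(b[150:350,240:440],(400,400),interpolation=cv2.INTER_CUBIC)]))
E
```

```text
t 18.8 pos [0.4057 0.3413 0.1881] rpy [-3.14  -0.006  0.207] F [ 0.9  -0.03  0.59] q [ 0.59  0.04  1.45 -0.    1.64  1.96] w 0.0007
shift cm now [ 1.29  1.   -6.18] after turn [ 1.26  1.   -6.19] rotvec [-0.001 -0.006  0.007]
top diff away from arm ok
```

View pics/v10.png

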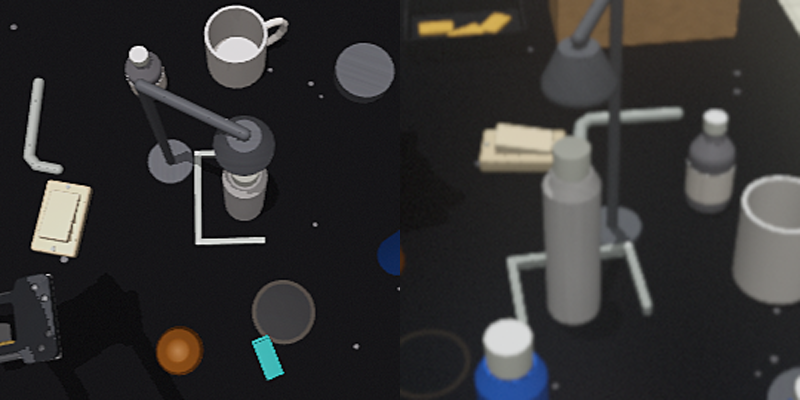

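The tin is upright in the bay and the other things haven't moved. For my last view I'll put the rocker before and after side by side.

```bash
python3 - <<'E'
from h import *
b1=snapshot("side")[:,:,::-1]; a1=snapshot("top")[:,:,::-1]
a0=cv2.imread("pics/top0.png"); b0=cv2.imread("pics/side0.png")
f=lambda i,y,x,h,w:cv2.resize(i[y:y+h,x:x+w],(400,300),interpolation=cv2.INTER_CUBIC)
cv2.imwrite("pics/v11.png",np.vstack([np.hstack([f(b0,200,270,48,64),f(a0,245,150,66,88)]),np.hstack([f(b1,200,270,48,64),f(a1,245,150,66,88)])]))
print([px("top",150+u*.22,130,0) for u in []])
E
```

```text
[]
```

View pics/v11.png

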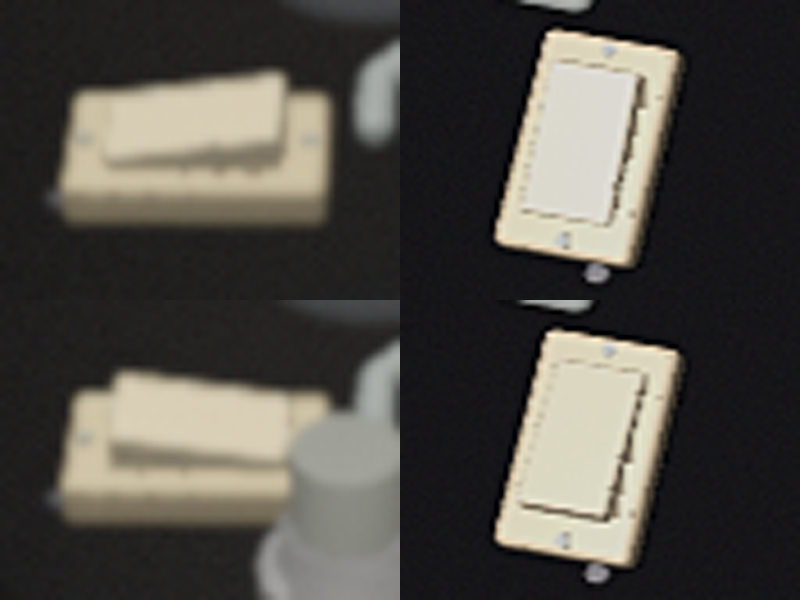

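The rocker has flipped: the formerly raised +x end is now down and the other end is up. The robot touches nothing, so I'm handing in.

```bash
python3 -c "
from h import *
close_job(); o=get_obs(); print(o['time'],o['wrist_force'].round(2))"
```

```text
the job is handed in; nothing more can be done
the job is handed in; nothing more can be done
```

The job is done and handed in at about 19 s of the 67 s allowed. The silver tin stands in the bay under the lamp and the rocker switch is on.

- **Tin:** I pushed it about 200 mm with closed fingers leaning 45° and touching low down. The wrist force readings during the push stayed at or below about 4 N. My last position estimate, taken once the fingers had backed off, is about (0.580, 0.102). The bay middle is at (0.585, 0.103), so the tin is roughly 6 mm off, against a 25 mm limit. It looks upright in the top and side pictures.
- **Switch:** I pressed the raised end down to a firm stop at 26.6 mm with about 21 N, held it for about a second, then lifted off. Before and after pictures show the rocker flipped. I could not read the joint angle directly.
- **Other things:** In the last pictures the arm is clear of everything. By eye, nothing listed to be left alone has moved, though I did not measure this.
- **What disagreed:**
    - The tin crept up to 5 mm sideways on the fingertip twice, and I re-centred the contact each time.
    - While the shade and shadow partly hid the cap, automatic tracking of it was a few millimetres off, so I read the tin's base and shoulder instead.
    - No glow from the lamp shows in the pictures, so the rocker's position is the only evidence that it is on.
    - After hand-in the interface gave no further state, so I have no final force reading.

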